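# Pile the rung-up cartons, then hold the last one to the barcode scanner

### The job

Two of the customer's three sweet cartons are already rung up and lie on the counter: pile them squarely, one flat on top of the other with their edges flush, ready for wrapping, and let go of them. Then draw the last carton upright out of the counter stand and hold it in the air in front of the hands-free scanner, right way up and leaning back so that its barcode label is centred on the scanner's window, square to it and 10 cm away from it; finish while still holding it there, still. Do not bump the scanner, and leave the other things on the counter where they are.

Things in the scene. Friction and masses are not known exactly. Their poses are not given: they have to be found in the camera images.
- carton_a_center (a point): centre of one of the two lying card cartons, 150 x 52 x 46 mm (length, width, height), about 0.18 kg. x runs along its length, y across its 52 mm width, z up. Its underside is 23 mm below this point. Either lying carton may go on top of the other, either way round lengthwise
- carton_b_center (a point): centre of the other lying card carton, same size and axes
- carton_c_center (a point): centre of the last carton, 46 x 52 x 150 mm (x, y, z), about 0.18 kg, standing upright in one compartment of the stand; z points to its top end, x across its 46 mm depth, y towards the face with the white barcode label. Base 75 mm below, top 75 mm above this point. (A similar carton without a label, standing beside the heap of nougat bars at the left, has no part in the job)
- carton_c_label (a point): centre of the barcode label (38 mm wide, 28 mm high, white with black bars) on the last carton: 26 mm from the carton's centre along its y axis, half-way up. Same axes as the carton: y points straight out of the label. In the stand the label faces roughly to the robot's left
- stand: fixed low plywood counter stand, 115 x 66 mm, 52 mm high, with two open compartments in a row along its x axis, each 50 x 56 mm inside (2 mm play round a carton), floor 5 mm above the counter, so 97 mm of the carton stand clear of it. Origin at the centre of its underside. The carton is in the compartment at x = -27.5 mm; the other is empty
- scan_window (a point): centre of the dark window of the fixed hands-free scanner (head 86 mm wide, 76 mm high, 56 mm deep on a slim neck over a round foot of 96 mm diameter), 245 mm above the counter. The window faces the robot roughly and looks down at 25 degrees. x points from in front straight into the window (level part away from the robot, and 25 degrees up), y level along the window, z up along the window
- scan_point (a point): the point 100 mm straight out in front of the middle of the scanner's window (about 203 mm above the counter), where the middle of the label belongs; same axes as the window
- scanner: the scanner's foot: origin at the centre of its underside; fixed
- notebook: bystander: spiral notebook, 150 x 104 x 14 mm, lying; origin under its centre
- tape: bystander: roll of packing tape, 93 mm across, 48 mm high; origin under its centre
- pen: bystander: marker pen, 135 mm long, lying on the notebook; origin under its centre
- scissors: bystander: scissors, 199 mm long; origin under the middle
- wedge: bystander: piece cut from a halva wheel, 122 x 71 x 77 mm; origin under its centre
- nougat: bystander: wrapped nougat bar, 48 x 243 x 31 mm; origin under its centre

How it is judged:
By the outcome, as a careful person would: the job done as asked, in the order asked, and still so for the second after the job is handed in, while the arm keeps its last pose, push and grip.
It also fails if it takes over 50 s, if anything falls off the work surface, if the arm or the gripper's body presses on something with over 40 N, if the wrist force passes 120 N, or if a joint passes its speed limit or range.

### The arm

A 6-joint arm with a two-finger parallel gripper is mounted at the origin on a cart in front of the work surface, level with it; the furniture and walls round the work are solid. World frame = base frame: x ahead of the robot, y to its left, z up, the work surface at z = 0. Lengths are in m, angles in rad, forces in N, time in s.
With the tool pointing down it reaches from about 0.3 to 0.775 m from the base axis. Payload 14.6 kg.
Tool frame: the origin (TCP) lies at the very end of the fingers, on their centre line; the grasp point (between the pads) lies 19 mm behind it; y points along the fingers, z is the direction in which the jaws open and shut, and the axes are right-handed (so a half turn about y gives the same grasp; the last joint's range is limited). The gripper opens to 94 mm and grips with 3 to 60 N. Pads are 16 mm wide; open, the fingers measure 119 mm over their backs; the gripper's body (75 mm by 177 mm) begins 78 mm behind the grasp point.
Start: joints at [-1.367, 0.3, 1.521, -0, 1.321, -0.067], TCP at [0.147, -0.53, 0.205] pointing down, gripper open.
Joint ranges: [-3.03, 3.03], [-0.79, 2.21], [0.23, 2.52], [-1.04, 4.18], [0, 3.07], [-2.55, 2.55]. Speed limits (rad/s): [2.22, 2.22, 2.57, 3.14, 3.14, 3.14].

### API

Orientations are given as [roll, pitch, yaw] about the fixed x, y, z axes, in that order (R = Rz(yaw) Ry(pitch) Rx(roll)).
In Python, from station import get_obs, camera, hand_in, masks_of gives the robot as it stands.
- The arm moves only by the shell command python3 -m jog 'ROWS' [FORCE]. ROWS is text: rows parted by semicolons, each of 7 numbers parted by spaces: the shift along the world's x, y, z in mm, then the turn, a rotation vector about the world's x, y, z in degrees, then the closure, from 0 (fully open) to 1 (shut). A call has 1 to 10 rows; each row is the pose to reach, as a shift and turn from the pose measured when the call began; what a row does not reach only later rows make up. A row lasts 1/12 s, in which the tool goes at most 41.7 mm and 7.16 degrees, less where a joint would pass 70% of its speed; a pose out of reach is approached as far as the arm can. A call with a gripper value outside its range is refused whole. The fingers move at their own pace and stop on an object; FORCE is the grip in N (left out, the last holds). Time passes only in rows, so rows that repeat a pose let the fingers close. It gives the time, the measured TCP pose, the force and the opening at its end, in the units of the state.
- get_obs(): the state, without advancing time (a new reading comes with each control period).
- camera(name): name is "scene" or "top" or "wrist"; returns a dict with "img" (400x640x3 uint8, red, green, blue), "range_z" (400x640 float32, m along the optical axis (not along the pixel's ray), 0 where there is no reading), "fx", "fy", "cx", "cy" (pixels), "rvec" (rotation vector, rad) and "tvec" (3), from world to camera coordinates, as OpenCV has them. Camera axes: x right, y down, z forward; pixel columns grow to the right and rows downward; lengths in m; the calibration is good to about 2 mm. The wrist camera is an equidistant fisheye: a pixel r from the principal point sees the ray r / f radians off the axis. A picture is of the moment at which its call begins.
- hand_in(): hands the job in, once; it reports no verdict.
Trained networks look in the newest picture that a camera, given by its name, has taken for a name from the list of things; names that differ only in an ending like _2 or _b are one class to them, and where a whole thing is asked for, a point or a joint stands for the part that bears it (a point fixed in the world has none). Each returns a list of dicts, best first, with "conf" (0 to 1); they miss things now and then, are a little off and sometimes report something else, mostly with a low value. They report only what shows in the picture. A call takes as long as a camera call.
- masks_of(thing, camera): "mask" (400x640 bool, what is visible of it) and "extent" ([left, top, right, bottom] in pixels, round what is visible of it).
The state is a dict: "time_s": time; "qpos": joint angles; "joint_vel": joint speeds; "tau": joint torques, N m; "ee_pos": TCP position; "eef_rot": TCP orientation; "force": force on the tool from outside, world axes, zero at the start; "moment": the same for the moment, N m; "grip_width": finger opening in m.
Only numpy, scipy, OpenCV 4.12 (cv2) and the standard library are available. Lean on these libraries where they do the work, as an engineer would, in place of code of your own. Each camera call takes 0.05 s, during which the arm holds its last target.

## Working session

There is one attempt and no reset: what is moved stays moved. The work goes in short steps, Python scripts to look and compute and a shell command to move; the robot and the scene stay as the last step left them, time stands still between calls to the robot, and variables do not carry over. Pictures are saved under pics/ and viewed, and the job is handed in when it is done.

```bash
ls; mkdir -p pics
cat > h.py <<'E'
import numpy as np,cv2
from station import get_obs,camera,masks_of
def save(c,n): cv2.imwrite('pics/'+n,cv2.cvtColor(c['img'],cv2.COLOR_RGB2BGR))
def cloud(c):
    h,w=c['range_z'].shape;v,u=np.mgrid[:h,:w];z=c['range_z']
    P=np.stack([(u-c['cx'])/c['fx']*z,(v-c['cy'])/c['fy']*z,z],-1)
    R=cv2.Rodrigues(np.array(c['rvec'],float))[0];t=np.array(c['tvec']).ravel()
    W=(P-t)@R; W[z<=0]=np.nan
    return W
E
python3 - <<'E'
from h import *
print(get_obs())
for n in['scene','top']:
    c=camera(n);save(c,n+'0.png');print(n,c['fx'],c['rvec'],c['tvec'])
E
```

```text
pics
{'time_s': 0.0, 'qpos': array([-1.36659555e+00,  3.00507897e-01,  1.52156004e+00, -2.93460615e-05,
        1.32065227e+00, -6.65689281e-02]), 'joint_vel': array([-0.00134378,  0.00078864,  0.00074398,  0.00026536, -0.0011122 ,
       -0.00018985]), 'tau': array([-4.24569644e-04, -5.31802511e+01, -3.52738237e+01,  7.08405278e-02,
        2.44555034e-02, -7.83539804e-05]), 'ee_pos': array([ 0.14706716, -0.52972116,  0.20487503]), 'eef_rot': array([-1.57192327e+00,  4.66427954e-05, -2.87081569e+00]), 'force': array([ 0.01964344, -0.21925326, -0.23728229]), 'moment': array([ 0.00227336, -0.00459282,  0.01599773]), 'grip_width': 0.09408562951619978}
scene 426.35754067575084 [ 1.76143855 -0.98912702  0.64064004] [-0.23610652  0.34137431  1.20563385]
top 362.96938478381713 [ 2.14708341 -2.12464138  0.15227987] [0.04080849 0.54542146 1.45664059]
```

View pics/scene0.png

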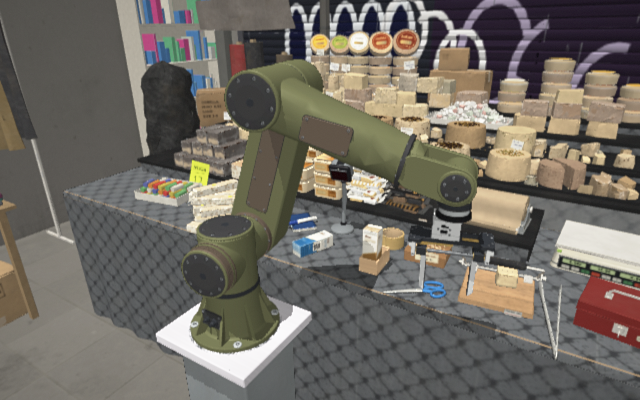

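View pics/top0.png

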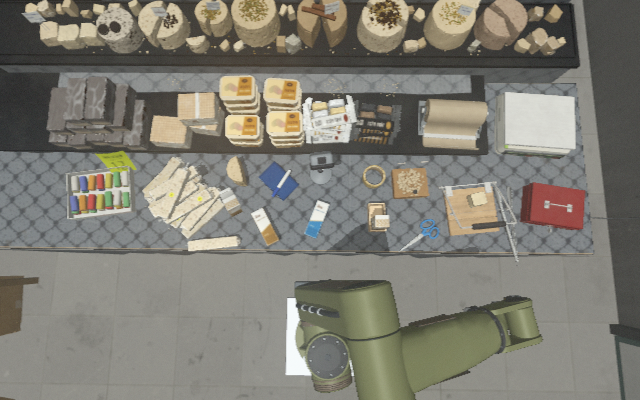

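The top view shows the lying cartons at about (264,226) and (317,219), the stand with the upright carton at (378,215), the scanner at (320,165), and the scissors at (420,235) near the stand. Next I'll measure them.

Run:
```python
from h import *
for n in['top','scene']:
    c=camera(n);W=cloud(c);np.save(n+'W.npy',W);
    for t in['carton_a_center','carton_c_center','carton_c_label','stand','scanner','scan_window','notebook','tape','scissors','nougat','wedge']:
        for d in masks_of(t,n)[:4]:
            if d['conf']<.25: continue
            P=W[d['mask']];P=P[~np.isnan(P[:,0])]
            if len(P)<5: continue
            zt=np.percentile(P[:,2],97);T=P[P[:,2]>zt-.012]
            r=cv2.minAreaRect((T[:,:2]*1000).astype(np.float32))
            print(n,t,round(d['conf'],2),d['extent'],len(P),'z',P[:,2].min().round(3),zt.round(3),'rect',np.round(r[0],1),np.round(r[1],1),round(r[2],1),'xy',P.min(0).round(3),P.max(0).round(3))
c=camera('top');im=cv2.cvtColor(c['img'],cv2.COLOR_RGB2BGR)[140:260,220:440]
cv2.imwrite('pics/topz.png',cv2.resize(im,None,fx=3.6,fy=3.6,interpolation=cv2.INTER_CUBIC))
c=camera('scene');im=cv2.cvtColor(c['img'],cv2.COLOR_RGB2BGR)[150:310,270:480]
cv2.imwrite('pics/scz.png',cv2.resize(im,None,fx=3.6,fy=3.6,interpolation=cv2.INTER_CUBIC))
```

```text
top carton_a_center 0.88 [249.6, 207.4, 274.0, 245.0] 523 z -0.003 0.052 rect [436.8 257. ] [149.5  52.3] 28.8 xy [ 0.361  0.199 -0.003] [0.512 0.313 0.055]
top carton_c_center 0.53 [368.1, 214.9, 389.6, 229.7] 235 z 0.027 0.16 rect [ 454.  -200.6] [42.4 48.9] 1.3 xy [ 0.43  -0.225  0.027] [ 0.475 -0.176  0.161]
top carton_c_center 0.45 [306.5, 198.6, 328.9, 236.5] 449 z 0.001 0.052 rect [470.2  45. ] [ 50.9 149.9] 69.1 xy [0.395 0.001 0.001] [0.548 0.094 0.055]
top carton_c_center 0.37 [303.8, 147.9, 334.3, 170.0] 363 z 0.0 0.299 rect [652.5  27.4] [47.7 73.5] 9.0 xy [ 0.62  -0.015  0.   ] [0.695 0.066 0.301]
top carton_c_label 0.84 [371.5, 214.4, 387.5, 229.0] 245 z 0.027 0.16 rect [ 454.  -202.6] [42.4 53. ] 1.3 xy [ 0.43  -0.229  0.027] [ 0.475 -0.176  0.161]
top carton_c_label 0.55 [310.4, 150.1, 331.9, 182.2] 679 z -0.003 0.297 rect [650.5  28.1] [50.2 75.2] 5.3 xy [ 0.62  -0.025 -0.003] [0.746 0.074 0.301]
top carton_c_label 0.32 [309.4, 153.8, 332.0, 170.2] 346 z 0.251 0.299 rect [652.2  29.3] [47.7 70.6] 9.0 xy [ 0.62  -0.008  0.251] [0.691 0.066 0.301]
top stand 0.65 [365.1
[... 2151 characters left out ...]
 rect [ 471.5 -224.1] [ 62.3 128.3] 72.8 xy [ 0.414 -0.243 -0.004] [ 0.55  -0.175  0.054]
scene scan_window 0.56 [332.5, 155.8, 354.4, 180.9] 397 z 0.215 0.29 rect [641.3  19.9] [39.9 78.5] 8.0 xy [ 0.609 -0.022  0.215] [0.676 0.059 0.295]
scene notebook 0.63 [290.2, 214.1, 315.2, 231.4] 317 z -0.005 0.012 rect [632.8 206.3] [167.4  99.9] 47.8 xy [ 0.542  0.118 -0.005] [0.719 0.274 0.014]
scene tape 0.67 [381.8, 227.8, 401.4, 249.7] 400 z -0.003 0.047 rect [ 593.2 -223. ] [228.   71.1] 22.2 xy [ 0.474 -0.243 -0.003] [ 0.752 -0.131  0.116]
scene scissors 0.88 [399.3, 283.7, 444.0, 298.7] 184 z -0.006 0.01 rect [ 404.6 -415.8] [ 70.  139.9] 50.1 xy [ 0.371 -0.467 -0.006] [ 0.475 -0.344  0.011]
```

View pics/topz.png

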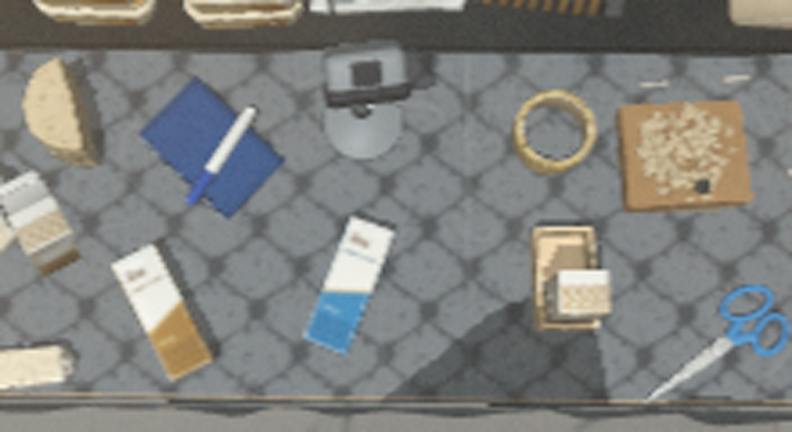

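View pics/scz.png

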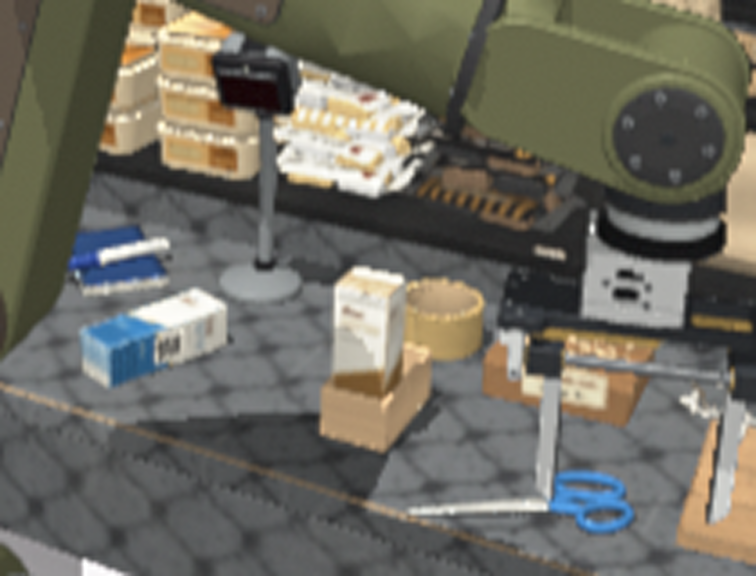

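Both lying cartons measure as 150 x 52 mm on top, which matches. B (blue) is at (470,45) mm with yaw -21°, A (brown) at (437,257) mm with yaw +29°. I'll stack B on A, so the pile stays clear of the scanner. First I move to hover over B, turning the jaws across its width.

```bash
python3 -m jog '160 285 60 0 0 -18 0;160 285 60 0 0 -18 0;160 285 60 0 0 -18 0;160 285 60 0 0 -18 0;160 285 60 0 0 -18 0;160 285 60 0 0 -18 0;160 285 60 0 0 -18 0;160 285 60 0 0 -18 0;160 285 60 0 0 -18 0'
```

```text
time_s: 2.15
ee_pos: [0.3097, -0.2406, 0.2671]
eef_rot: [-1.57, 0.003, 3.104]
force: [-0.2, -0.5, 0.3]
grip_width: 0.0941
```

```bash
python3 -m jog '160 286 -40 0 0 -18.7 0;160 286 -40 0 0 -18.7 0;160 286 -40 0 0 -18.7 0;160 286 -40 0 0 -18.7 0;160 286 -40 0 0 -18.7 0;160 286 -40 0 0 -18.7 0;160 286 -40 0 0 -18.7 0;160 286 -40 0 0 -18.7 0;160 286 -40 0 0 -18.7 0;160 286 -40 0 0 -18.7 0'
cat >> h.py <<'E'
def wcloud(c):
    h,w=c['range_z'].shape;v,u=np.mgrid[:h,:w].astype(float);z=c['range_z']
    dx=(u-c['cx'])/c['fx'];dy=(v-c['cy'])/c['fy'];r=np.hypot(dx,dy)+1e-9
    k=np.tan(np.minimum(r,1.5))/r
    P=np.stack([dx*k*z,dy*k*z,z],-1)
    R=cv2.Rodrigues(np.array(c['rvec'],float))[0];t=np.array(c['tvec']).ravel()
    W=(P-t)@R; W[z<=0]=np.nan
    return W
E
python3 - <<'E'
from h import *
for n in ['wrist','top']:
    c=camera(n);W=wcloud(c) if n=='wrist' else cloud(c);save(c,n+'1.png')
    for t in['carton_a_center','scan_window','scanner','carton_c_label','stand']:
        for d in masks_of(t,n)[:3]:
            if d['conf']<.25: continue
            P=W[d['mask']];P=P[~np.isnan(P[:,0])]
            if len(P)<5: continue
            zt=np.percentile(P[:,2],90);T=P[abs(P[:,2]-zt)<.006]
            r=cv2.minAreaRect((T[:,:2]*1000).astype(np.float32))
            print(n,t,round(d['conf'],2),d['extent'],len(P),'z',zt.round(3),'rect',np.round(r[0],1),np.round(r[1],1),round(r[2],1))
print(get_obs())
E
```

```text
time_s: 2.98
ee_pos: [0.4708, 0.0486, 0.226]
eef_rot: [-1.57, 0.001, 2.781]
force: [-1.2, -0.6, -0.1]
grip_width: 0.0941
wrist carton_a_center 0.82 [144.4, 199.3, 249.2, 283.6] 3239 z 0.047 rect [436.3 253.1] [150.5  55. ] 28.7
wrist scan_window 0.68 [171.1, 0.0, 220.1, 9.9] 354 z 0.281 rect [619.3  57.5] [15.6  4. ] 64.0
wrist scan_window 0.63 [145.0, 200.1, 246.4, 281.9] 3106 z 0.047 rect [436.7 252.8] [148.8  53.9] 28.7
wrist scanner 0.87 [163.9, 0.9, 319.3, 66.8] 4313 z 0.077 rect [708.1  80.9] [126.3   9.3] 63.8
wrist scanner 0.58 [171.5, 63.2, 191.4, 163.1] 1078 z 0.026 rect [621.2 194.2] [ 16.  133.5] 57.7
wrist carton_c_label 0.63 [488.7, 108.7, 580.9, 166.6] 4225 z 0.155 rect [ 452.9 -206. ] [48.  53.9] 2.2
wrist stand 0.8 [458.0, 63.3, 524.1, 160.6] 3527 z 0.052 rect [ 480.6 -204.2] [113.9  67.7] 1.8
top carton_a_center 0.68 [250.8, 208.9, 275.0, 243.5] 468 z 0.05 rect [435.9 256. ] [147.   51.5] 27.9
top scan_window 0.71 [311.2, 152.6, 334.7, 169.4] 391 z 0.296 rect [654.2  28. ] [41.1 73.7] 9.5
top scan_window 0.6 [310.6, 152.1, 331.8, 183.5] 664 z 0.295 rect [651.9  28.4
[... 509 characters left out ...]
.85 [365.9, 200.7, 384.1, 231.9] 302 z 0.053 rect [ 480.7 -199.8] [111.2  66.4] 0.4
{'time_s': 3.5833, 'qpos': array([ 0.01910715,  0.10499185,  1.70353412, -0.00213875,  1.33057394,
        1.9552218 ]), 'joint_vel': array([ 0.0037137 ,  0.00397342, -0.00166865, -0.00121644,  0.00077852,
       -0.00012397]), 'tau': array([-1.19546084e-01, -4.19710135e+01, -3.55391872e+01, -2.09574070e-02,
       -8.03181622e-02, -3.93005699e-03]), 'ee_pos': array([0.46963843, 0.04501892, 0.22729605]), 'eef_rot': array([-1.56980408,  0.00308984,  2.77678213]), 'force': array([-0.41724264,  0.58134197, -1.03334299]), 'moment': array([ 0.04954915,  0.01357866, -0.01782859]), 'grip_width': 0.09425422214556366}
```

View pics/wrist1.png

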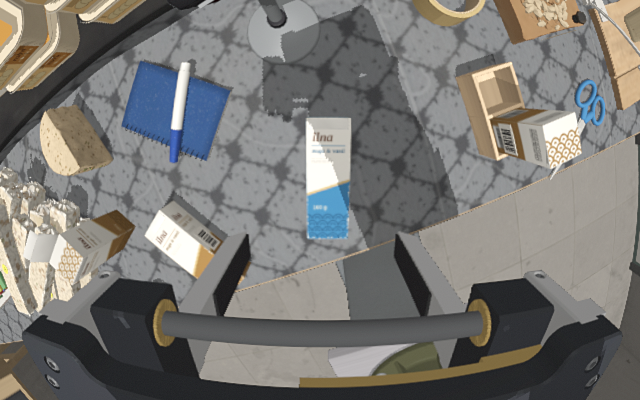

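The wrist picture shows B at about (328,178), square between the fingers, and C's label on its left face at (502,137). I'll refine B from the wrist depth.

```bash
cat >> h.py <<'E'
def toprect(W,cx,cy,zlo,zhi,rad=.11):
    m=(W[...,2]>zlo)&(W[...,2]<zhi)&(np.hypot(W[...,0]-cx,W[...,1]-cy)<rad)
    n,l,s,_=cv2.connectedComponentsWithStats(m.astype(np.uint8));
    k=1+np.argmax(s[1:,4]);T=W[l==k]
    r=cv2.minAreaRect((T[:,:2]*1000).astype(np.float32));print('rect',np.round(r[0],1),np.round(r[1],1),round(r[2],1),'z',np.median(T[:,2]).round(4),len(T)); return T
E
python3 - <<'E'
from h import *
c=camera('wrist');W=wcloud(c)
for lo in(.035,.042,.044):
    toprect(W,.470,.045,lo,.052)
    toprect(W,.437,.255,lo,.052)
T=toprect(W,.453,-.203,.148,.165);
E
```

```text
rect [469.4  40.7] [ 52.6 148.2] 69.2 z 0.0459 5150
rect [457.7 265. ] [101.5  54.5] 28.7 z 0.0458 2346
rect [469.4  40.7] [ 52.6 148.2] 69.2 z 0.0459 5150
rect [457.7 265.1] [101.5  54.3] 28.7 z 0.0458 2156
rect [469.5  40.8] [ 52.5 148.2] 69.2 z 0.0459 5126
rect [457.7 265.1] [101.5  54.3] 28.7 z 0.0459 2094
rect [ 452.8 -206.1] [47.1 53.9] 1.9 z 0.1548 1732
```

B is at (469.4,40.7) at height 46 mm, which matches the carton. Now descending and gripping.

```bash
python3 -m jog '0 -4 -40 0 0 0 0;0 -4 -80 0 0 0 0;0 -4 -120 0 0 0 0;0 -4 -160 0 0 0 0;0 -4 -190 0 0 0 0;0 -4 -205 0 0 0 0;0 -4 -214 0 0 0 0;0 -4 -214 0 0 0 0' 20; python3 -m jog '0 0 0 0 0 0 1;0 0 0 0 0 0 1;0 0 0 0 0 0 1;0 0 0 0 0 0 1;0 0 0 0 0 0 1;0 0 0 0 0 0 1;0 0 0 0 0 0 1' 20
```

```text
time_s: 4.3
ee_pos: [0.4689, 0.0411, 0.0119]
eef_rot: [-1.569, 0.001, 2.777]
force: [-0.1, -0.3, -0.1]
grip_width: 0.0943
time_s: 4.88
ee_pos: [0.4691, 0.0411, 0.0122]
eef_rot: [-1.569, 0.001, 2.777]
force: [-1.8, -0.4, 3.3]
grip_width: 0.052
```

```bash
python3 -m jog '0 0 40 0 0 0 1;0 0 80 0 0 0 1;0 10 120 0 0 7 1;0 25 160 0 0 14 1;0 40 190 0 0 21 1;-5 60 200 0 0 28 1;-10 75 200 0 0 35 1;-15 90 200 0 0 42 1;-20 100 200 0 0 49.5 1;-20 100 200 0 0 49.5 1'
python3 - <<'E'
from h import *
c=camera('wrist');W=wcloud(c);save(c,'wrist2.png');np.save('w2.npy',W)
for d in masks_of('carton_a_center','wrist'):
    P=W[d['mask']];P=P[~np.isnan(P[:,0])]
    if len(P)<9: continue
    T=P[(P[:,2]>.04)&(P[:,2]<.05)]
    print(d['conf'],d['extent'],len(T))
    if len(T)>9:
        r=cv2.minAreaRect((T[:,:2]*1000).astype(np.float32));print(r)
print(get_obs()['ee_pos'],get_obs()['eef_rot'],get_obs()['grip_width'])
E
```

```text
time_s: 5.72
ee_pos: [0.4482, 0.1424, 0.2121]
eef_rot: [-1.569, 0.001, -2.634]
force: [0.1, -0.4, -2.3]
grip_width: 0.0518
0.65 [209.2, 81.2, 261.5, 212.2] 5483
((436.2103576660156, 253.67506408691406), (149.91146850585938, 53.30670166015625), 28.72457504272461)
[0.44898834 0.14103315 0.21211127] [-1.56899894e+00  8.71046767e-04 -2.64494777e+00] 0.0520649149238591
```

View pics/wrist2.png

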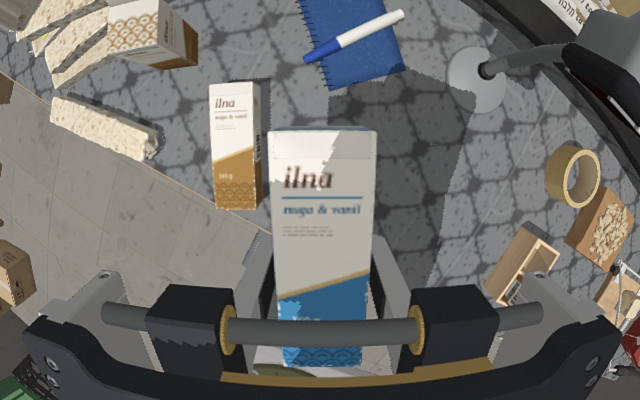

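A is fully visible at (235,150), beside the held B at (322,230). Next I measure the held carton relative to the tool, with the same camera.

Run:
```python
from h import *
W=np.load('w2.npy')
T=toprect(W,.449,.141,.236,.256)
m=(W[...,2]>.236)&(W[...,2]<.256);v,u=np.where(m);print(u.min(),u.max(),v.min(),v.max())
# plane, local axes
Tm=T-T.mean(0);print(np.linalg.svd(Tm,full_matrices=False)[2][2])
a=np.deg2rad(28.7);e=np.array([np.cos(a),np.sin(a)]);n=np.array([-e[1],e[0]])
d=T[:,:2]-get_obs()['ee_pos'][:2];print('len',np.percentile(d@e,[.3,99.7])*1e3,'wid',np.percentile(d@n,[.5,99.5])*1e3)
print(np.degrees(get_obs()['eef_rot'][2]))
T2=toprect(W,.436,.254,.043,.049,.09)
```

```text
rect [466.5 152. ] [108.5  75.8] 28.8 z 0.2459 19966
248 638 9 366
[4.50958625e-04 1.14504288e-03 9.99999243e-01]
len [-32.57724295  74.44924715] wid [-33.3136427   35.83135318]
-151.5443440150634
rect [436.2 253.7] [149.9  53.3] 28.7 z 0.0459 5427
```

```bash
python3 -m jog '-4 38 0 0 0 0.2 1;-8 76 0 0 0 0.2 1;-13 113 -20 0 0 0.2 1;-13 113 -60 0 0 0.2 1;-13 113 -100 0 0 0.2 1;-13 113 -130 0 0 0.2 1;-13 113 -140 0 0 0.2 1;-13 113 -146 0 0 0.2 1;-13 113 -146 0 0 0.2 1;-13 113 -146 0 0 0.2 1'
python3 - <<'E'
from h import *
o=get_obs();print(o['ee_pos'],np.degrees(o['eef_rot']),o['force'])
c=camera('wrist');save(c,'wrist3.png')
E
```

```text
time_s: 6.65
ee_pos: [0.4371, 0.2541, 0.0677]
eef_rot: [-1.569, 0.003, -2.643]
force: [0.4, -0.6, -1.3]
grip_width: 0.0521
[0.43707659 0.2540967  0.06767527] [ -89.88779831    0.17542531 -151.43494306] [ 0.43697723 -0.55773399 -1.31764803]
```

View pics/wrist3.png

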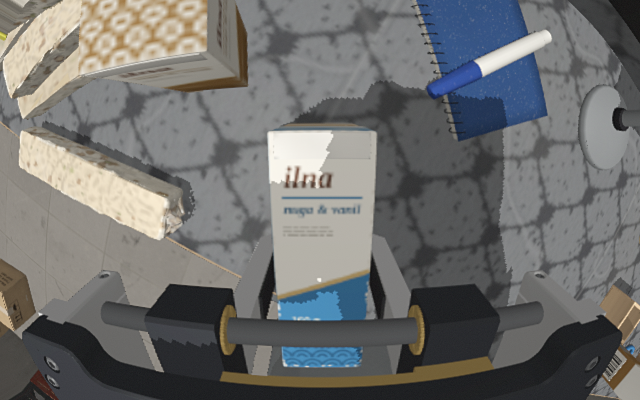

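B hangs about 9 mm above A, which is hidden beneath it. Lowering and releasing.

```bash
python3 -m jog '-0.8 0 -3 0 0 0.2 1;-0.8 0 -6 0 0 0.2 1;-0.8 0 -8 0 0 0.2 1;-0.8 0 -9.3 0 0 0.2 1;-0.8 0 -9.3 0 0 0.2 1;-0.8 0 -9.3 0 0 0.2 1'
```

```text
time_s: 7.2
ee_pos: [0.4363, 0.2543, 0.0586]
eef_rot: [-1.569, 0.004, -2.639]
force: [-0.6, 0.1, -2.0]
grip_width: 0.0519
```

```bash
python3 -m jog '0 0 -0.7 0 0 0 1;0 0 -1 0 0 0 1;0 0 -1 0 0 0 1'; python3 -m jog '0 0 0 0 0 0 0.6;0 0 0 0 0 0 0.5;0 0 0 0 0 0 0.4;0 0 0 0 0 0 0.2;0 0 0 0 0 0 0;0 0 0 0 0 0 0;0 0 0 0 0 0 0'
```

```text
time_s: 7.45
ee_pos: [0.4365, 0.2543, 0.0582]
eef_rot: [-1.569, 0.004, -2.639]
force: [-2.6, -1.8, 6.2]
grip_width: 0.0519
time_s: 8.03
ee_pos: [0.4365, 0.2544, 0.0582]
eef_rot: [-1.569, 0.004, -2.639]
force: [-0.2, -0.7, 0.6]
grip_width: 0.0795
```

```bash
python3 -m jog '0 0 15 0 0 0 0;0 0 50 0 0 0 0;0 0 90 0 0 0 0;0 -15 130 0 0 0 0;0 -55 150 0 0 0 0;0 -95 160 0 0 0 0;0 -115 160 0 0 0 0;0 -115 160 0 0 0 0'
python3 - <<'E'
from h import *
c=camera('wrist');W=wcloud(c);save(c,'wrist4.png');np.save('w4.npy',W)
T=toprect(W,.436,.254,.088,.096,.12)
T=toprect(W,.436,.254,.04,.052,.12)
o=get_obs();print(o['ee_pos'],np.degrees(o['eef_rot']))
c=camera('scene');im=cv2.cvtColor(c['img'],cv2.COLOR_RGB2BGR)[150:310,200:410];save(c,'scene4.png')
E
```

```text
time_s: 8.7
ee_pos: [0.4368, 0.1363, 0.2193]
eef_rot: [-1.568, 0.006, -2.642]
force: [-0.4, 0.2, 0.3]
grip_width: 0.0938
rect [436.3 253.7] [149.9  53.2] 28.7 z 0.0919 6705
rect [448.9 231. ] [148.7   2.1] 29.0 z 0.0457 259
[0.43668269 0.13787433 0.21880322] [ -89.86574351    0.30427824 -151.37726797]
```

View pics/wrist4.png

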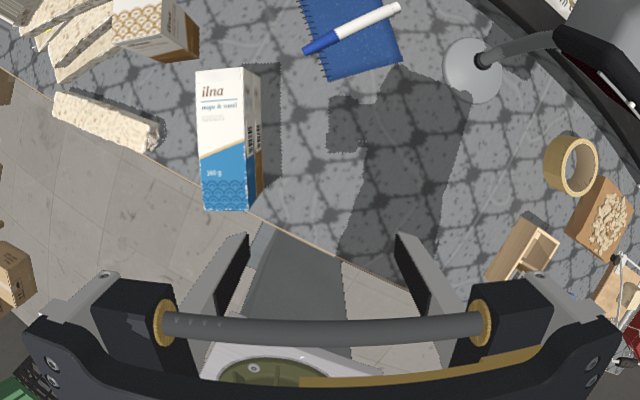

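View pics/scene4.png

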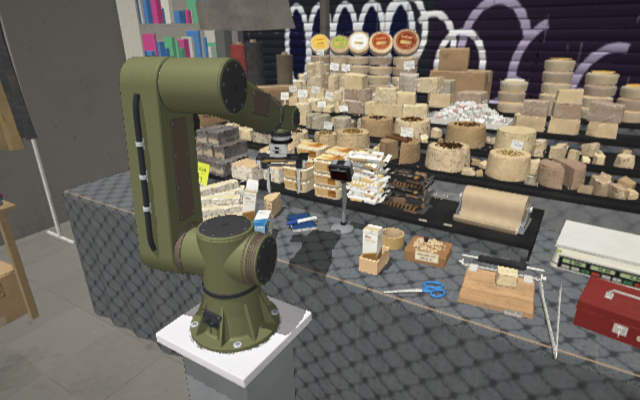

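The pile is flush: the top carton measures (436.3,253.7) with yaw 28.7°, and A was (436.2,253.7) with yaw 28.7°. The picture shows the stacked edges lined up at about (230,140). Next I tilt the wrist camera towards the scanner to measure its window.

```bash
python3 -m jog '-15 -30 5 1.5 -6 -7 0;-30 -60 10 3 -12 -14 0;-45 -90 15 4.5 -18 -21 0;-55 -118 20 6.2 -24.5 -28.1 0;-55 -118 20 6.2 -24.5 -28.1 0;-55 -118 20 6.2 -24.5 -28.1 0;-55 -118 20 6.2 -24.5 -28.1 0;-55 -118 20 6.2 -24.5 -28.1 0'
python3 - <<'E'
from h import *
c=camera('wrist');W=wcloud(c);save(c,'wrist5.png');np.save('w5.npy',W)
for t in['scan_window','scanner','carton_c_label','carton_c_center']:
  for d in masks_of(t,'wrist')[:3]:
    P=W[d['mask']];P=P[~np.isnan(P[:,0])]
    if len(P)>9: print(t,d['conf'],d['extent'],len(P),P.min(0).round(3),P.max(0).round(3))
o=get_obs();print(o['ee_pos'],np.degrees(o['eef_rot']))
E
```

```text
time_s: 9.47
ee_pos: [0.3816, 0.0216, 0.2385]
eef_rot: [-1.567, 0.44, -3.136]
force: [0.1, 0.1, -0.3]
grip_width: 0.0939
scanner 0.81 [288.8, 1.9, 349.0, 89.6] 2659 [ 0.62  -0.021 -0.002] [0.754 0.075 0.143]
scanner 0.74 [113.1, 144.1, 189.2, 259.2] 5052 [0.358 0.195 0.046] [0.513 0.308 0.095]
carton_c_label 0.77 [463.3, 153.2, 546.1, 210.5] 3452 [ 0.426 -0.373 -0.002] [ 0.526 -0.174  0.157]
carton_c_center 0.9 [466.6, 154.5, 544.0, 210.3] 3473 [ 0.427 -0.372 -0.002] [ 0.529 -0.176  0.157]
[0.38183575 0.02124991 0.23820157] [ -89.78614126   25.20360446 -179.76892642]
```

View pics/wrist5.png

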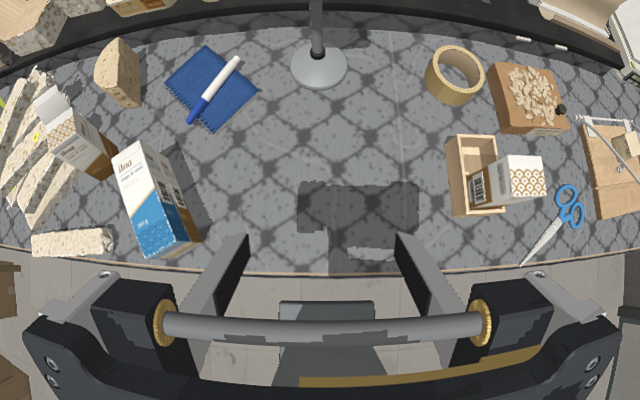

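```bash
python3 -m jog '0 0 0 0 -7 0 0;0 0 0 0 -14 0 0;0 0 0 0 -21 0 0;0 0 0 0 -28 0 0;0 0 0 0 -35 0 0;0 0 0 0 -35 0 0;0 0 0 0 -35 0 0'
python3 - <<'E'
from h import *
c=camera('wrist');W=wcloud(c);save(c,'wrist6.png');np.save('w6.npy',W)
for t in['scan_window','scanner']:
  for d in masks_of(t,'wrist')[:3]:
    P=W[d['mask']];P=P[~np.isnan(P[:,0])]
    if len(P)>9: print(t,d['conf'],d['extent'],len(P),P.min(0).round(3),P.max(0).round(3))
o=get_obs();print(o['ee_pos'],np.degrees(o['eef_rot']),o['qpos'])
E
```

```text
time_s: 10.3
ee_pos: [0.3939, 0.0235, 0.2501]
eef_rot: [-1.562, 1.033, -3.134]
force: [0.5, -0.0, -0.2]
grip_width: 0.094
scan_window 0.79 [289.4, 34.2, 360.9, 99.6] 4058 [ 0.616 -0.032  0.135] [0.81  0.068 0.298]
scan_window 0.4 [122.4, 235.2, 169.7, 281.8] 1695 [0.438 0.226 0.047] [0.514 0.311 0.095]
scanner 0.79 [285.5, 37.5, 357.6, 218.2] 6516 [ 0.616 -0.032 -0.001] [1.106 0.119 0.298]
[0.39388643 0.02330532 0.24976382] [ -89.49038429   59.19730935 -179.57641422] [-0.07863231 -0.64990823  2.51891855  0.26655125  0.24908718  1.2679988 ]
```

View pics/wrist6.png

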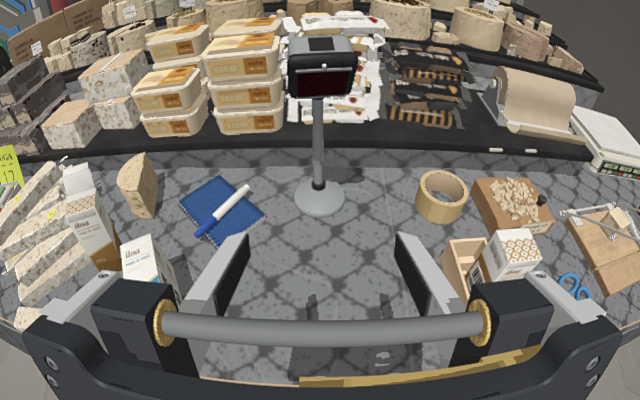

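The head shows at (320,70) with its dark window at (320,82). I'll fit the front plane and outline.

Run:
```python
from h import *
c=camera('wrist');im=c['img'];W=wcloud(c)
d=masks_of('scan_window','wrist')[0]
z=cv2.resize(cv2.cvtColor(im,cv2.COLOR_RGB2BGR)[25:115,270:375],None,fx=6,fy=6,interpolation=cv2.INTER_NEAREST);cv2.imwrite('pics/headz.png',z)
np.save('im6.npy',im);np.save('w6.npy',W)
# plane fit RANSAC for front face
P=W[30:105,275:370].reshape(-1,3);P=P[~np.isnan(P[:,0])]
P=P[(P[:,0]<.70)&(P[:,2]>.19)&(P[:,2]<.31)]
rng=np.random.default_rng(0);best=None
for _ in range(3000):
    q=P[rng.choice(len(P),3,False)];n=np.cross(q[1]-q[0],q[2]-q[0]);l=np.linalg.norm(n)
    if l<1e-6: continue
    n/=l
    if abs(n[0])<.7: continue
    s=abs((P-q[0])@n)<.002
    if best is None or s.sum()>best.sum(): best=s
Q=P[best];m=Q.mean(0);n=np.linalg.svd(Q-m,full_matrices=False)[2][2];n*=np.sign(n[0])
print(len(P),len(Q),m,'n',n,'yaw',np.degrees(np.arctan2(n[1],n[0])),'pitch',np.degrees(np.arcsin(n[2])))
y=np.cross([0,0,1],n);y/=np.linalg.norm(y);zz=np.cross(n,y)
a=np.c_[(Q-m)@y,(Q-m)@zz]*1e3
r=cv2.minAreaRect(a.astype(np.float32));print(r)
for lo,hi in((1,99),(.2,99.8)): 
  A=np.percentile(a,[lo,hi],axis=0);C=A.mean(0)/1e3;print(A,'ctr',m+C[0]*y+C[1]*zz)
```

```text
4163 1915 [0.63089975 0.02312174 0.25153697] n [0.91921739 0.1211702  0.37464272] yaw 7.509370181062505 pitch 22.002232651027185
((-0.9075851440429688, -3.7199172973632812), (68.29539489746094, 81.3318862915039), 89.58627319335938)
[[-38.01131225 -36.62128267]
 [ 36.87959099  29.07941693]] ctr [0.63237433 0.02274536 0.24804068]
[[-40.32644023 -37.59619412]
 [ 38.76021834  29.96470961]] ctr [0.63241937 0.02253217 0.24799913]
```

View pics/headz.png

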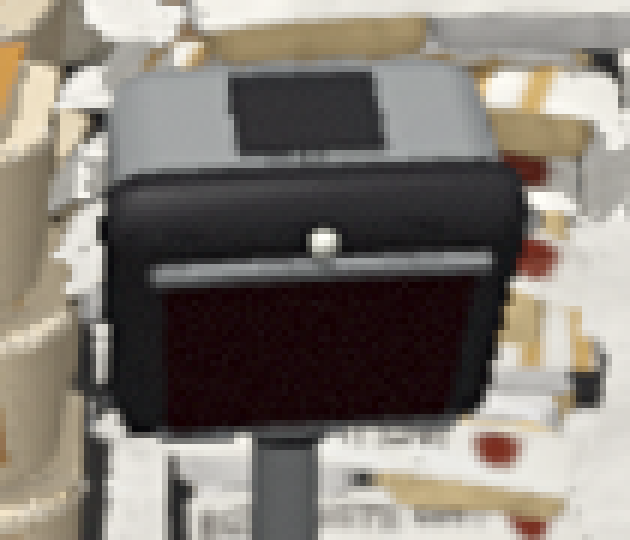

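Run:
```python
from h import *
W=np.load('w6.npy');c=camera('wrist')
Q=W[75:94,300:344].reshape(-1,3);Q=Q[~np.isnan(Q[:,0])]
for _ in range(4):
    m=Q.mean(0);n=np.linalg.svd(Q-m,full_matrices=False)[2][2];n*=np.sign(n[0]);r=(Q-m)@n;Q=Q[abs(r)<2.5*r.std()]
print(len(Q),'std',r.std(),m,n,'yaw',np.degrees(np.arctan2(n[1],n[0])),'pitch',np.degrees(np.arcsin(n[2])))
R=cv2.Rodrigues(np.array(c['rvec'],float))[0];t=np.array(c['tvec']).ravel();C=-R.T@t
def ray(u,v):
    dx=(u-c['cx'])/c['fx'];dy=(v-c['cy'])/c['fy'];r=np.hypot(dx,dy);s=np.sin(r)/r
    return R.T@np.array([dx*s,dy*s,np.cos(r)])
for yaw in (7.5,np.degrees(np.arctan2(n[1],n[0]))):
  a=np.deg2rad(yaw);b=np.deg2rad(25);n2=np.array([np.cos(b)*np.cos(a),np.cos(b)*np.sin(a),np.sin(b)])
  for u,v in((165,290),(470,282),(165,427),(462,412),(318,353)):
    d=ray(u/6+270-.5,v/6+25-.5);print(u,v,(C+d*((m-C)@n2)/(d@n2)).round(4))
# robust yaw: horizontally at per-row slope
for v in range(74,95,4):
    s=W[v,300:346];s=s[~np.isnan(s[:,0])];p=np.polyfit(s[:,1],s[:,0],1);print(v,'yaw',-np.degrees(np.arctan(p[0])).round(2),s.mean(0).round(4))
print(C,get_obs()['time_s'])
```

```text
797 std 0.0005088287092784688 [0.63413597 0.02316661 0.24217158] [0.88467535 0.11876391 0.45082664] yaw 7.646002083945338 pitch 26.79673240940358
165 290 [0.6195 0.0515 0.2654]
470 282 [ 0.6282 -0.008   0.2636]
165 427 [0.6383 0.0543 0.2245]
462 412 [ 0.647  -0.0096  0.224 ]
318 353 [0.6331 0.0218 0.2447]
165 290 [0.6194 0.0515 0.2654]
470 282 [ 0.6283 -0.008   0.2636]
165 427 [0.6382 0.0543 0.2246]
462 412 [ 0.6471 -0.0096  0.2239]
318 353 [0.6331 0.0218 0.2447]
74 yaw 9.3 [0.6262 0.022  0.2598]
78 yaw 9.1 [0.6287 0.022  0.2532]
82 yaw 9.86 [0.6322 0.0219 0.2461]
86 yaw 10.16 [0.636  0.0224 0.2386]
90 yaw 10.1 [0.6403 0.0218 0.2307]
94 yaw 10.68 [0.6426 0.0217 0.2237]
[0.28303122 0.02369244 0.41413134] 10.6
```

The window centre comes out at (633,22,245) mm, which agrees with the given 245 mm, with yaw about 7.7° and pitch about 25°. So the scan point is about (543,10,202). Now back to tool-down and over to the stand.

```bash
python3 -m jog '0 -10 5 0 7 0 0;0 -20 10 0 14 0 0;0 -40 15 0 21 0 0;0 -60 20 0 28 0 0;0 -80 25 0 35 0 0;0 -100 25 0 42 0 0;0 -120 25 0 49 0 0;0 -130 25 0 56 0 0;0 -130 25 0 59.2 0 0;0 -130 25 0 59.2 0 0'; python3 -m jog '10 -10 -5 0 0 7 0;20 -20 -10 0 0 14 0;30 -30 -15 0 0 21 0;35 -45 -20 0 0 28 0;40 -60 -25 0 0 35 0;45 -70 -25 0 0 42 0;50 -80 -25 0 0 49 0;55 -90 -25 0 0 56 0;58 -95 -25 0 0 63 0;58 -98 -25 0 0 70 0'
```

```text
time_s: 11.43
ee_pos: [0.3947, -0.1074, 0.2744]
eef_rot: [-1.569, -0.004, -3.139]
force: [-0.5, 0.4, -0.7]
grip_width: 0.0938
time_s: 12.27
ee_pos: [0.4526, -0.2056, 0.2493]
eef_rot: [-1.567, -0.003, -1.911]
force: [0.1, 0.2, -0.4]
grip_width: 0.0938
```

```bash
python3 -m jog '0 0 0 0 0 7 0;0 0 0 0 0 14 0;0 0 0 0 0 21.4 0;0 0 0 0 0 21.4 0;0 0 0 0 0 21.4 0'
python3 - <<'E'
from h import *
c=camera('wrist');W=wcloud(c);save(c,'wrist7.png');np.save('w7.npy',W)
T=toprect(W,.453,-.205,.148,.165)
T=toprect(W,.48,-.205,.046,.058)
o=get_obs();print(o['ee_pos'],np.degrees(o['eef_rot']),o['qpos'])
E
```

```text
time_s: 12.68
ee_pos: [0.4523, -0.2054, 0.2494]
eef_rot: [-1.566, -0.004, -1.541]
force: [1.3, -0.3, 0.2]
grip_width: 0.0941
rect [ 452.8 -206.1] [46.4 51.2] 2.1 z 0.155 2660
rect [ 479.9 -205.1] [114.2  66.9] 2.6 z 0.0517 913
[ 0.45241726 -0.20541117  0.24939273] [-89.74696188  -0.20226463 -88.36376677] [-4.99478965e-01  1.44852457e-01  1.60728168e+00 -8.38824121e-04
  1.38386511e+00 -5.27890831e-01]
```

View pics/wrist7.png

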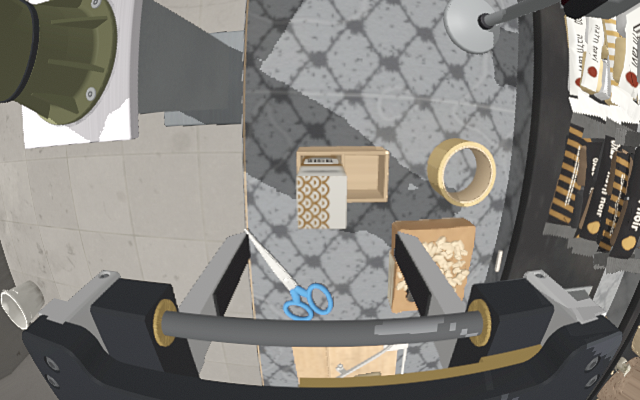

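C is at (452.8,-206.1) with its top at 155 mm, as it should be. The barcode faces +y at (322,160). Descending to grip on the two 46 mm side faces.

```bash
python3 -m jog '0.4 -0.7 -35 -0.2 0.2 0.6 0;0.4 -0.7 -70 -0.2 0.2 0.6 0;0.4 -0.7 -105 -0.2 0.2 0.6 0;0.4 -0.7 -130 -0.2 0.2 0.6 0;0.4 -0.7 -144 -0.2 0.2 0.6 0;0.4 -0.7 -149 -0.2 0.2 0.6 0;0.4 -0.7 -149 -0.2 0.2 0.6 0' 25; python3 -m jog '0 0 0 0 0 0 1;0 0 0 0 0 0 1;0 0 0 0 0 0 1;0 0 0 0 0 0 1;0 0 0 0 0 0 1;0 0 0 0 0 0 1;0 0 0 0 0 0 1;0 0 0 0 0 0 1' 25
```

```text
time_s: 13.32
ee_pos: [0.4524, -0.2059, 0.0997]
eef_rot: [-1.571, -0.006, -1.534]
force: [0.3, 0.7, 0.2]
grip_width: 0.0939
time_s: 13.98
ee_pos: [0.4524, -0.2058, 0.0998]
eef_rot: [-1.571, -0.006, -1.534]
force: [-0.7, 0.3, 1.0]
grip_width: 0.0456
```

```bash
python3 -m jog '0 0 10 0 0 0 1;0 0 25 0 0 0 1;0 0 45 0 0 0 1;0 0 70 0 0 0 1;0 0 100 0 0 0 1;0 0 130 0 0 0 1;0 0 150 0 0 0 1;0 0 150 0 0 0 1;0 0 150 0 0 0 1'
python3 - <<'E'
from h import *
c=camera('wrist');W=wcloud(c);save(c,'wrist8.png')
m=(W[...,2]>.295)&(W[...,2]<.315);v,u=np.where(m[:,:]);
T=toprect(W,.453,-.206,.295,.315,.05)
o=get_obs();print(o['ee_pos'],np.degrees(o['eef_rot']),o['force'],o['grip_width'])
E
```

```text
time_s: 14.73
ee_pos: [0.4525, -0.2059, 0.2502]
eef_rot: [-1.57, -0.007, -1.534]
force: [-0.5, -0.8, -2.7]
grip_width: 0.0456
rect [ 452.3 -200.8] [70.4 42.8] 2.6 z 0.3053 9210
[ 0.45206831 -0.20567473  0.24888876] [-90.06852159  -0.32038848 -87.90593198] [-0.45267475  0.16288617 -2.6269757 ] 0.046001865431614025
```

View pics/wrist8.png

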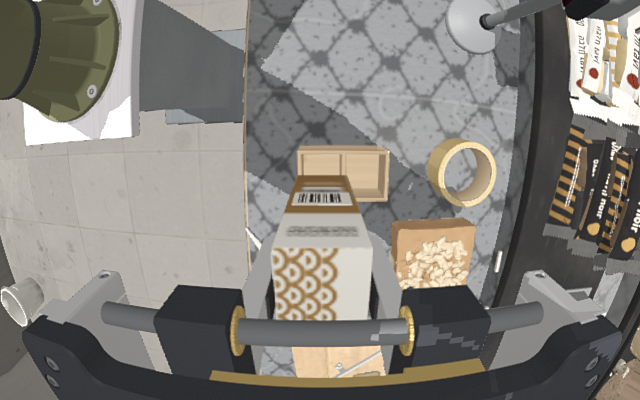

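The carton is out of the stand and hanging upright, with its label in view at (320,197). I'll measure the label face relative to the tool in the same image, then work out the target pose.

```bash
cat > lab.py <<'E'
from h import *
from scipy.spatial.transform import Rotation as Ro
def look(name):
    o=get_obs();c=camera('wrist');W=wcloud(c);save(c,name)
    Rt=Ro.from_euler('xyz',o['eef_rot']);p=o['ee_pos']
    L=Rt.inv().apply((W.reshape(-1,3)-p)).reshape(W.shape)  # tool frame
    im=c['img'].astype(int)
    # face: pixels in region, in tool frame; label face at tool x ~ +-26
    return o,c,W,L,im,Rt,p
def goal():
    a,b=np.deg2rad([7.7,25]);n=np.array([np.cos(b)*np.cos(a),np.cos(b)*np.sin(a),np.sin(b)])
    win=np.array([.6331,.0220,.2447]);sp=win-.1*n
    y=np.array([-np.sin(a),np.cos(a),0]);z=np.cross(n,y)
    return sp,n,y,z
E
python3 - <<'E'
from lab import *
o,c,W,L,im,Rt,p=look('w9.png')
print(np.degrees(o['eef_rot']),p)
reg=L[185:222,285:358];r=reg.reshape(-1,3)
f=r[~np.isnan(r[:,0])&(np.abs(np.abs(r[:,0])-.026)<.006)]
m=f.mean(0)
for _ in range(3):
    m=f.mean(0);n=np.linalg.svd(f-m,full_matrices=False)[2][2];e=(f-m)@n;f=f[abs(e)<2.5*e.std()]
print('face tool frame',len(f),m,n,e.std(),f.min(0),f.max(0))
z=cv2.resize(cv2.cvtColor(c['img'],cv2.COLOR_RGB2BGR)[170:260,270:375],None,fx=7,fy=6,interpolation=cv2.INTER_NEAREST);cv2.imwrite('pics/labz.png',z)
for u in (294,300,320,340,346):
    print(u,[tuple((L[v,u]*1e3).round(1)) for v in (187,190,197,205,208)])
E
```

```text
[-90.06852159  -0.32038848 -87.90593198] [ 0.45206831 -0.20567473  0.24888876]
face tool frame 2512 [-0.02428236  0.01470035 -0.00011092] [-0.98918671  0.14587088 -0.0152098 ] 0.004027257913816473 [-0.02654124 -0.02437326 -0.02253974] [-0.02429583  0.05828444  0.02317002]
294 [(np.float64(-25.8), np.float64(48.1), np.float64(-20.9)), (np.float64(-25.0), np.float64(42.4), np.float64(-20.4)), (np.float64(-25.8), np.float64(21.0), np.float64(-18.6)), (np.float64(-25.3), np.float64(4.6), np.float64(-17.2)), (np.float64(-25.1), np.float64(-0.7), np.float64(-16.7))]
300 [(np.float64(-25.8), np.float64(48.2), np.float64(-16.3)), (np.float64(-24.9), np.float64(42.6), np.float64(-16.0)), (np.float64(-25.6), np.float64(21.7), np.float64(-14.5)), (np.float64(-25.8), np.float64(3.0), np.float64(-13.3)), (np.float64(-25.3), np.float64(-1.1), np.float64(-13.0))]
320 [(np.float64(-25.7), np.float64(48.3), np.float64(-1.1)), (np.float64(-25.3), np.float64(41.1), np.float64(-1.1)), (np.float64(-25.3), np.float64(22.4), np.float64(-1.0)), (np.float64(-25.5), np.float64(4.1), np.float64(-0.9)), (np.float64(-25.1), np.float64(-0.6), np.float64(-0.9))]
340 [(np.float64(-25.3), np.float64(50.1), np.float64(14.1)), (np.float64(-24.8), np.float64(43.0), np.float64(13.7)), (np.float64(-25.9), np.float64(20.7), np.float64(12.5)), (np.float64(-25.4), np.float64(4.4), np.float64(11.5)), (np.float64(-25.0), np.float64(-0.3), np.float64(11.3))]
346 [(np.float64(-25.9), np.float64(47.9), np.float64(18.6)), (np.float64(-24.9), np.float64(42.8), np.float64(18.2)), (np.float64(-25.6), np.float64(21.6), np.float64(16.6)), (np.float64(-25.3), np.float64(4.6), np.float64(15.3)), (np.float64(-25.1), np.float64(-0.6), np.float64(14.9))]
```

View pics/labz.png

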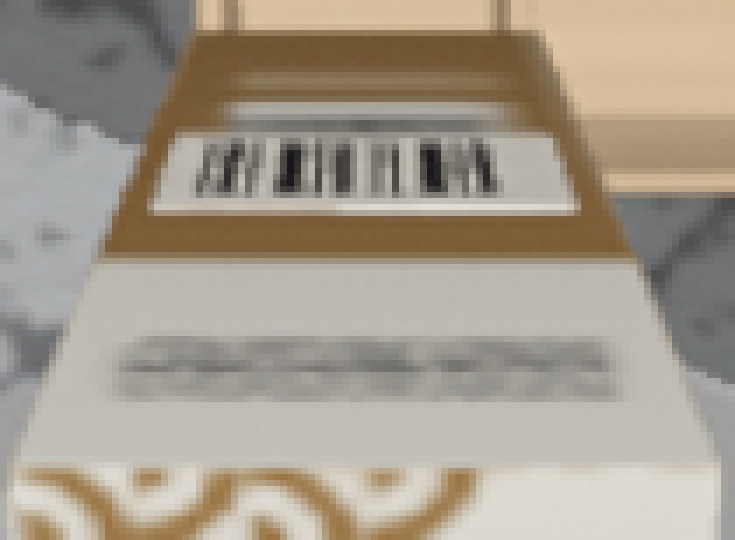

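```bash
cat >> lab.py <<'E'
def need():
    sp,n,y,z=goal();Rg=np.c_[-n,-z,-y]
    tg=sp-Rg@np.array([-.0257,.0198,0.])
    o=get_obs();Rc=Ro.from_euler('xyz',o['eef_rot'])
    print('goal tcp',tg.round(4),'scan pt',sp.round(4),'shift mm',((tg-o['ee_pos'])*1e3).round(1),'rotvec deg',np.degrees((Ro.from_matrix(Rg)*Rc.inv()).as_rotvec()).round(2))
    l=o['ee_pos']+Rc.apply([-.0257,.0198,0]);print('label now',l.round(4),'t',o['time_s'],o['qpos'].round(2))
    return Rg,Rc
E
python3 - <<'E'
from lab import *
Rg,Rc=need()
a=np.deg2rad(7.7);n=np.array([-np.sin(a),np.cos(a),0])
# tilt alone (last): about horizontal y by -25
print('tilt vec',np.degrees((Ro.from_rotvec(-np.deg2rad(25)*n)).as_rotvec()))
print('yaw only', np.degrees((Ro.from_rotvec(np.deg2rad(25)*n)*Ro.from_matrix(Rg)*Rc.inv()).as_rotvec()))
E
```

```text
goal tcp [0.5119 0.0056 0.2095] scan pt [0.5433 0.0099 0.2024] shift mm [ 60.  211.2 -38.8] rotvec deg [ 21.09 -17.94 -82.94]
label now [ 0.4509 -0.18    0.2284] t 14.8333 [-0.5   0.15  1.61 -0.01  1.39 -0.53]
tilt vec [  3.34965464 -24.77457999  -0.        ]
yaw only [  0.1478708   -0.30716772 -84.39156682]
```

```bash
python3 -m jog '-3 15 2 0 0 -7 1;-6 30 4 0 0 -14 1;-10 45 6 0 0 -21 1;-13 60 8 0 0 -28 1;-16 75 10 0 0 -35 1;-20 90 10 0 0 -42 1;-20 105 10 0 0 -49 1;-20 120 10 0 0 -56 1;-20 135 10 0 0 -63 1;-20 150 10 0 0 -70 1'; python3 -m jog '0 15 0 0 0 -7 1;0 30 0 0 0 -14.4 1;0 45 0 0 0 -14.4 1;0 53 0 0 0 -14.4 1;0 53 0 0 0 -14.4 1'; python3 -c "
from lab import *
need()"
```

```text
time_s: 15.67
ee_pos: [0.4313, -0.0548, 0.2568]
eef_rot: [-1.575, -0.007, -2.762]
force: [0.7, -0.6, -2.3]
grip_width: 0.0459
time_s: 16.08
ee_pos: [0.4309, -0.0008, 0.2558]
eef_rot: [-1.575, -0.009, -3.011]
force: [0.7, 0.1, -1.5]
grip_width: 0.046
goal tcp [0.5119 0.0056 0.2095] scan pt [0.5433 0.0099 0.2024] shift mm [ 81.    6.4 -46.2] rotvec deg [  3.13 -25.33   0.15]
label now [0.4562 0.0026 0.2357] t 16.0833 [-0.09 -0.    1.75  0.    1.4   1.35]
```

```bash
python3 -m jog '5 0 -2 0.8 -6 0 1;10 1 -5 1.6 -12 0 1;18 2 -10 2.4 -18 0 1;26 3 -16 3.1 -24 0.1 1;36 4 -22 3.1 -25.3 0.1 1;46 5 -28 3.1 -25.3 0.1 1;56 5 -34 3.1 -25.3 0.1 1;60 6 -38 3.1 -25.3 0.1 1;60 6 -38 3.1 -25.3 0.1 1'
python3 - <<'E'
from lab import *
need()
o,c,W,L,im,Rt,p=look('w10.png')
print(o['force'])
W1=W
m=masks_of('scan_window','wrist')
for d in m: print(d['conf'],d['extent'])
E
```

```text
time_s: 16.83
ee_pos: [0.4908, 0.0048, 0.2163]
eef_rot: [-1.57, 0.433, -3.008]
force: [0.6, -0.1, -2.8]
grip_width: 0.0459
goal tcp [0.5119 0.0056 0.2095] scan pt [0.5433 0.0099 0.2024] shift mm [21.2  0.8 -6.7] rotvec deg [ 0.04 -0.18  0.03]
label now [0.5221 0.009  0.2091] t 16.8333 [-0.12 -0.08  1.98  0.15  0.83  1.24]
[ 0.61979432 -0.13838979 -2.7765358 ]
0.91 [252.2, 0.0, 396.2, 38.4]
```

View pics/w10.png

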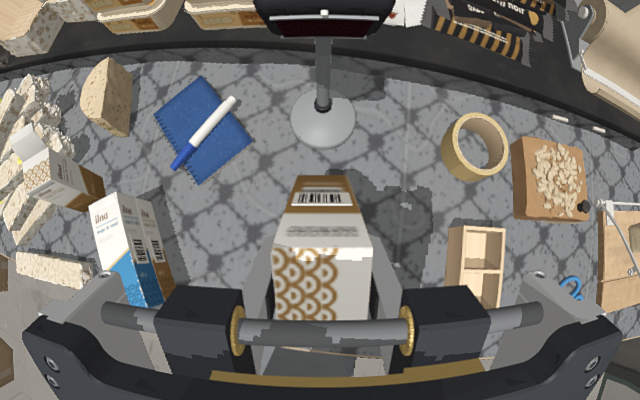

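Both the label at (320,196) and the scanner window at (322,28) are now in one picture, with the pile intact at left. I'll cross-check their relative pose directly in the tool frame.

Run:
```python
from lab import *
o,c,W,L,im,Rt,p=look('w11.png')
z=cv2.resize(cv2.cvtColor(c['img'],cv2.COLOR_RGB2BGR)[0:50,240:410],None,fx=4.5,fy=6,interpolation=cv2.INTER_NEAREST);cv2.imwrite('pics/winz.png',z)
Q=L[20:34,285:365].reshape(-1,3);Q=Q[~np.isnan(Q[:,0])]
for _ in range(5):
    m=Q.mean(0);n=np.linalg.svd(Q-m,full_matrices=False)[2][2];r=(Q-m)@n;Q=Q[abs(r)<2.2*r.std()]
print(len(Q),r.std()*1e3,'plane pt',m*1e3,'n',n*np.sign(-n[0]))
for v in range(8,44,4): print(v,[tuple((L[v,u]*1e3).round(0)) for u in (258,275,322,368,385)])
```

```text
1064 0.2524973700955786 plane pt [-141.65180449   29.06809744    2.21219767] n [-0.99998278 -0.00562868 -0.00166285]
8 [(np.float64(-148.0), np.float64(2.0), np.float64(-37.0)), (np.float64(-147.0), np.float64(2.0), np.float64(-27.0)), (np.float64(-145.0), np.float64(1.0), np.float64(0.0)), (np.float64(-146.0), np.float64(0.0), np.float64(27.0)), (np.float64(-147.0), np.float64(-1.0), np.float64(37.0))]
12 [(np.float64(-146.0), np.float64(5.0), np.float64(-38.0)), (np.float64(-145.0), np.float64(4.0), np.float64(-27.0)), (np.float64(-144.0), np.float64(3.0), np.float64(0.0)), (np.float64(-145.0), np.float64(3.0), np.float64(27.0)), (np.float64(-145.0), np.float64(3.0), np.float64(38.0))]
16 [(np.float64(-210.0), np.float64(213.0), np.float64(-81.0)), (np.float64(-143.0), np.float64(7.0), np.float64(-28.0)), (np.float64(-142.0), np.float64(6.0), np.float64(0.0)), (np.float64(-144.0), np.float64(8.0), np.float64(28.0)), (np.float64(-145.0), np.float64(10.0), np.float64(39.0))]
20 [(np.float64(-208.0), np.float64(224.0), np.float64(-83.0)), (np.float64(-142.0), np.float64(11.0), np.floa
[... 974 characters left out ...]
44.0), np.float64(50.0), np.float64(34.0)), (np.float64(-195.0), np.float64(241.0), np.float64(86.0))]
36 [(np.float64(-189.0), np.float64(238.0), np.float64(-85.0)), (np.float64(-187.0), np.float64(238.0), np.float64(-62.0)), (np.float64(-142.0), np.float64(59.0), np.float64(1.0)), (np.float64(-144.0), np.float64(62.0), np.float64(36.0)), (np.float64(-189.0), np.float64(238.0), np.float64(85.0))]
40 [(np.float64(-182.0), np.float64(236.0), np.float64(-85.0)), (np.float64(-181.0), np.float64(235.0), np.float64(-61.0)), (np.float64(-153.0), np.float64(121.0), np.float64(1.0)), (np.float64(-181.0), np.float64(235.0), np.float64(61.0)), (np.float64(-182.0), np.float64(235.0), np.float64(84.0))]
```

View pics/winz.png

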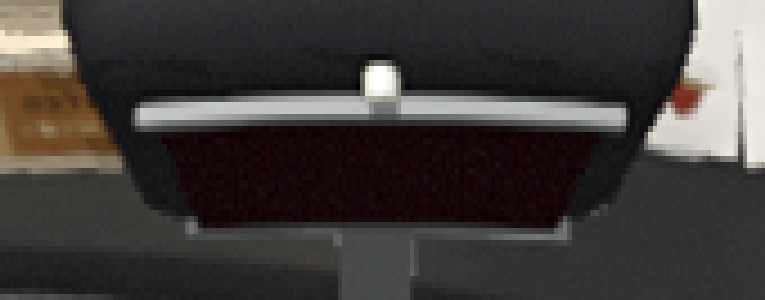

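In the tool frame the window plane is square to the label face within 0.4°. It is 116 mm from the label, so 16 mm to go, and the lateral offset agrees too. Final approach.

```bash
python3 -m jog '6 0.3 -2 0 0 0 1;12 0.5 -4 0 -0.1 0 1;18 0.8 -5.5 0 -0.2 0 1;21.2 0.9 -6.4 0 -0.2 0 1;21.2 0.9 -6.4 0 -0.2 0 1;21.2 0.9 -6.4 0 -0.2 0 1;21.2 0.9 -6.4 0 -0.2 0 1'
python3 - <<'E'
from lab import *
need()
o,c,W,L,im,Rt,p=look('w12.png')
f=L[186:206,292:350].reshape(-1,3);f=f[abs(f[:,0]+.0255)<.003];print('label face x',np.median(f[:,0]),np.polyfit(f[:,1],f[:,0],1),np.polyfit(f[:,2],f[:,0],1))
Q=L[2:40,290:355].reshape(-1,3);Q=Q[(Q[:,0]>-.135)&(Q[:,0]<-.115)];print(len(Q),np.median(Q,0))
np.set_printoptions(suppress=True)
c=camera('scene');save(c,'scene12.png');print(get_obs()['force'],get_obs()['grip_width'],get_obs()['joint_vel'])
im=cv2.cvtColor(c['img'],cv2.COLOR_RGB2BGR)[120:300,220:420];cv2.imwrite('pics/sc12z.png',cv2.resize(im,None,fx=3.3,fy=3.3,interpolation=cv2.INTER_CUBIC))
E
```

```text
time_s: 17.57
ee_pos: [0.5117, 0.006, 0.2113]
eef_rot: [-1.57, 0.439, -3.007]
force: [0.1, 0.3, -2.7]
grip_width: 0.0459
goal tcp [0.5119 0.0056 0.2095] scan pt [0.5433 0.0099 0.2024] shift mm [ 0.2 -0.3 -1.8] rotvec deg [0.04 0.14 0.04]
label now [0.5431 0.0102 0.2043] t 17.5667 [-0.12 -0.03  1.94  0.14  0.81  1.24]
label face x -0.026117186875691343 [ 0.00614819 -0.02626581] [ 0.00158456 -0.02610422]
1497 [-0.12927931 -0.01301614  0.00049122]
[ 0.40909548 -0.82193932 -2.38061522] 0.04598212492004615 [-0.00046018 -0.00068634  0.00001228 -0.00143832  0.00040856  0.00147101]
```

View pics/w12.png

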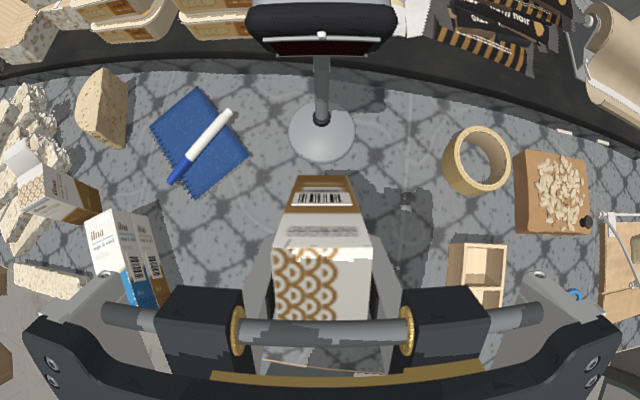

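View pics/sc12z.png

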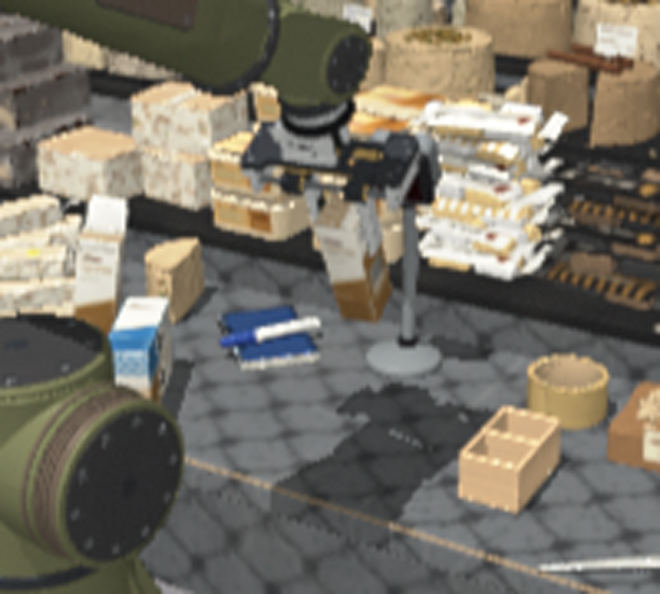

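The carton hangs in front of the window at (322,45) with the label at (320,197), and the bystanders look unmoved. A last trim of 1.7 mm down.

```bash
python3 -m jog '0.2 -0.3 -1.9 0 0.1 0 1;0.2 -0.3 -1.9 0 0.1 0 1;0.2 -0.3 -1.9 0 0.1 0 1;0.2 -0.3 -1.9 0 0.1 0 1;0.2 -0.3 -1.9 0 0.1 0 1'
python3 - <<'E'
from lab import *
need()
o,c,W,L,im,Rt,p=look('w13.png')
print(o['joint_vel'].round(4),o['grip_width'])
z=L[38:52,292:352].reshape(-1,3);z=z[abs(z[:,0]+.126)<.006]
for _ in range(5):
    m=z.mean(0);n=np.linalg.svd(z-m,full_matrices=False)[2][2];r=(z-m)@n;z=z[abs(r)<2.2*r.std()]
print('window plane',len(z),m*1e3,n*np.sign(-n[0]),r.std())
f=L[186:206,292:350].reshape(-1,3);f=f[abs(f[:,0]+.0255)<.003];print(np.median(f[:,0]))
c=camera('top');W=cloud(c)
for t in['notebook','tape','scissors','nougat','wedge']:
    for d in masks_of(t,'top')[:1]:
        print(t,round(d['conf'],2),d['extent'])
E
```

```text
time_s: 18.08
ee_pos: [0.5119, 0.0056, 0.2096]
eef_rot: [-1.57, 0.437, -3.008]
force: [0.2, -0.4, -2.6]
grip_width: 0.0457
goal tcp [0.5119 0.0056 0.2095] scan pt [0.5433 0.0099 0.2024] shift mm [-0. -0. -0.] rotvec deg [0.04 0.06 0.04]
label now [0.5433 0.0098 0.2025] t 18.0833 [-0.12 -0.02  1.94  0.14  0.8   1.24]
[ 0.0012  0.0004 -0.0011  0.001   0.0003  0.0011] 0.045693490952432816
window plane 757 [-1.25600697e+02  1.49058179e+01  7.51817451e-02] [-9.99942543e-01  1.07016394e-02 -6.20231361e-04] 0.00017030257877955735
-0.026100942669497428
notebook 0.68 [258.1, 162.6, 293.3, 201.8]
tape 0.75 [363.0, 165.3, 387.5, 190.7]
scissors 0.8 [407.4, 226.6, 433.0, 241.8]
nougat 0.88 [189.6, 235.3, 236.5, 256.0]
wedge 0.73 [226.9, 158.2, 243.8, 185.0]
```

```bash
python3 -c "
from station import hand_in
print(hand_in())"
```

```text
the job is handed in; nothing more can be done
None
```

I stacked the blue carton on the brown one and let go. Then I drew the labelled carton out of the stand and handed in at about 18 s, still holding it at the scan point.

- **Pile:** the top carton measured (436.3, 253.7) mm with yaw 28.7°. The brown carton, measured before stacking, was at (436.2, 253.7) mm with the same yaw, so the edges are flush to under 1 mm by the wrist camera.
- **Label at scanner:**
  - The label is 99.7 mm from the window by depth and square to it within about 0.6°.
  - By the arm's own pose it is on my computed scan point within about 0.1 mm. The scanner pose itself is good to a couple of millimetres.
  - The arm was still, gripping the carton at 25 N.
- **Other things:** I saw no contact force that would suggest a bump. The last pictures and network checks showed the other things on the counter where they were. The scissors' outline came out a few pixels smaller than in the first check, which I took as detector noise because nothing went near them.
- **Disagreements:**
  - The top camera placed the cartons 3–4 mm further left than the wrist camera. I used the wrist camera, and the grasps and the pile bore that out.
  - One close-up suggested the window's centre was about 3 mm lower than I had it. I kept the value that agrees with the given 245 mm height.

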